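# Set a valve-stem seal with the plunger driver

### The job

On the cylinder head one valve guide has no spring yet and its rubber seal is only started on it. Stand the bell-shaped seal driver over that guide so that it sits flat on the head, then press its plunger through the light first stop, where it meets the seal, until the seal is fully home at the stiff second stop, without crushing it. Let the plunger spring back up, leave the driver standing there, and leave the loose springs and the bottle where they are.

Things in the scene. Friction and masses are not known exactly. Their poses are not given: they have to be found in the camera images.
- head: aluminium cylinder head, fixed, 150 (x) x 380 (y) x 90 mm high; origin at the centre of its underside, z up. Flat deck at z = 90 mm, with an edge rim 10 mm wide, 8 mm high. Four valve stations along its y axis at y = -120, -40, 40, 120 mm, x = 0: three carry dark coil springs (33 mm diameter, 41 mm high over all), the fourth, in any place, is the open guide
- guide: the open valve guide: fixed round steel boss 26 mm in diameter, coned to 21 mm over its top 4 mm; its flat top is 14 mm above its origin. Origin on the boss's axis, z up, 0 to 3 mm below the deck (differs from start to start)
- seal: black rubber seal, 16 mm diameter, 8 mm high, on the guide; origin at the centre of its underside, z up. Slides only down the guide against about 10 N of friction and stays where left. Starts 3 to 6 mm above the boss's flat top; home when resting on it (origin 14 mm above the guide's origin, within 1 mm), where it stops hard. Crushed above 18 N
- driver: loose seal driver, about 0.35 kg, standing upright on the bench at the start: steel tube 42 mm outer diameter, 29 mm bore open below, 52 mm high, with a sprung plunger on top. Origin at the centre of its foot, z up its axis. Fits over the guide's boss with 1.5 mm play all round and then stands on the deck (origin 90 mm above the head's origin)
- plunger: the driver's black knob, 30 mm diameter, 10 mm thick, on a 10 mm rod; origin at the centre of its top face, 87 mm above the driver's foot when up. Travel 25 mm on a soft return spring (2 to 5 N). Its hidden punch has a screw setting unknown at each start: it meets the seal after 2 to 20 mm (first stop; then about 12 to 15 N); 3 to 6 mm on, the seal is home (second stop: steep; stop at 17.5 N)
- spring1: loose valve spring with steel cap, standing on the bench, 33 mm diameter, 48 mm high, origin at the centre of its foot; bystander
- spring2: another loose valve spring, same as the first; bystander
- bottle: white plastic bottle, 56 mm diameter, 150 mm high, origin at the centre of its foot; bystander
Things that resemble listed ones, but are neither listed nor needed, are in the scene too. Of the things that look like the driver, the middle-sized one is meant.

How it is judged:
On the way, in this order (a step that is already met when the one before it is completed fails the run):
1. the driver stands flat on the head over the open guide, its plunger up (horizontal distance between driver and guide below 0.004 m and z of driver in the frame of head below 0.092 m and z of plunger in the frame of driver above 0.084 m and angle between driver's own z axis and vertical below 0.06 rad), for 0.2 s.
2. the seal is pressed home by the plunger (z of seal in the frame of guide below 0.015 m and z of plunger in the frame of driver below 0.082 m), for 0.1 s.
At the end, for the whole second after the job is handed in: the seal is within 1 mm of resting on the boss, the plunger is back up (within 3 mm), and the driver stands upright (within 0.06 rad) and at rest on the deck (within 2 mm), within 4 mm of the guide's axis (all of step 1 and z of seal in the frame of guide below 0.015 m and linear speed of driver below 0.02 m/s); the robot touches nothing.
It fails at once if the seal is crushed: anything presses on it with more than 18 N (contact force between seal and anything else above 18 N).
It fails at once if a loose spring or the bottle is shifted by more than 30 mm (distance of any of spring1, spring2, bottle from where it was at the start of the episode above 0.03 m).
It also fails if it takes over 53 s, if anything falls off the work surface, if the arm or the gripper's body presses on something with over 40 N, if the wrist force passes 120 N, or if a joint passes its speed limit or range.

### The arm

A 6-joint arm with a two-finger parallel gripper is mounted at the origin on the work surface. World frame = base frame: x ahead of the robot, y to its left, z up, the work surface at z = 0. Lengths are in m, angles in rad, forces in N, time in s.
With the tool pointing down it reaches from about 0.35 to 0.8 m from the base axis. Payload 7.3 kg.
Tool frame: the origin (TCP) lies at the centre of the arm's flange, where the gripper is bolted on; the fingertips stand 173 mm ahead of it and the grasp point (between the pads) lies 155 mm ahead of it (r.tcp_to_grasp is the z of the grasp point in the tool frame, in m); z points along the fingers, x is the direction in which the jaws open and shut, and the axes are right-handed (so a half turn about z gives the same grasp; the last joint's range is limited). The gripper opens to 85 mm and grips with 20 to 120 N. Pads are 22 mm wide; open, the fingers measure 114 mm over their backs; the gripper's body (76 mm by 85 mm) begins 54 mm behind the grasp point. The pads swing forward as they close: fully open they stand 13 mm farther back than shut.
Start: joints at [1.04, 0.342, 1.524, -0, 1.275, -0.146], TCP at [0.197, 0.487, 0.405] pointing down, gripper open.
Joint ranges: [-2.53, 2.53], [-0.77, 2.02], [0.04, 2.7], [-1, 4.14], [0.28, 2.66], [-3.11, 3.11]. Speed limits (rad/s): [2.57, 2.57, 3.14, 3.14, 3.14, 3.14].

### API

Orientations are given as [roll, pitch, yaw] about the fixed x, y, z axes, in that order (R = Rz(yaw) Ry(pitch) Rx(roll)).
In Python, from station import status, viewer, ticket, r gives the robot as it stands.
- The arm moves only by the tool servo_tool, never from a script. Its argument "series" is one flat list of numbers, 5 for each row, row after row: the shift along the tool's x, y, z in m, then the turn about the tool's z in degrees, then the opening, from 0 (shut) to 1 (fully open). A call has 1 to 5 rows; each row is the pose to reach, as a shift and turn from the pose commanded when the call began, along the tool's axes at that moment; what a row does not reach only later rows make up. A row lasts 1/8 s, in which the tool goes at most 62.5 mm and 10.7 degrees, less where a joint would pass 70% of its speed; a pose out of reach is approached as far as the arm can. A call with a gripper value outside its range is refused whole. The fingers move at their own pace and stop on an object; "grip_force" is the grip in N (left out, the last holds). Time passes only in rows, so rows that repeat a pose let the fingers close. It gives the time, the measured TCP pose, the force and the opening at its end, in the units of the state.
- status.get_state(): the state, without advancing time (a new reading comes with each control period).
- viewer.get_image(name): name is "side" or "top"; returns (picture, depth): 420x560x3 uint8, red, green, blue; 420x560 float32, m along the optical axis (not along the pixel's ray), 0 where there is no reading.
- viewer.camera_model(name): a dict with "fx", "fy", "cx", "cy" (pixels), "R" (3x3) and "t" (3): a world point X has camera coordinates R X + t. Camera axes: x right, y down, z forward; pixel columns grow to the right and rows downward; lengths in m; the calibration is good to about 2 mm. A picture is of the moment at which its call begins. camera_model takes no time and is no camera call.
- ticket.sign_off(): hands the job in, once; it reports no verdict.
The state is a dict: "time_s": time; "joint_pos": joint angles; "qd": joint speeds; "joint_torque": joint torques, N m; "position": TCP position; "orientation": TCP orientation; "contact_force": force on the tool from outside, world axes, zero at the start; "torque": the same for the moment, N m; "finger_gap": opening from 0.0 (shut) to 1.0 (fully open).
Only numpy, scipy, OpenCV 4.12 (cv2) and the standard library are available. Lean on these libraries where they do the work, as an engineer would, in place of code of your own. Each camera call takes 0.05 s, during which the arm holds its last target.

## Working session

There is one attempt and no reset: what is moved stays moved. The work goes in short steps, Python scripts to look and compute and a tool call to move; the robot and the scene stay as the last step left them, time stands still between calls to the robot, and variables do not carry over. Pictures are saved under pics/ and viewed, and the job is handed in when it is done.

Besides the shell and the picture viewer there is one more tool, called after "Request:" as name(argument=value, ...), one argument or row to a line, values as JSON. servo_tool: Moves the arm, as the interface text tells. Its arguments: {"type":"object","properties":{"series":{"type":"array","items":{"type":"number"}},"grip_force":{"type":"number"}},"required":["series"]}

```bash
mkdir -p pics; ls
python3 - <<'E'
from station import status, viewer, ticket, r
import cv2,numpy as np
print(status.get_state()); print(r.tcp_to_grasp)
for n in("side","top"):
    im,d=viewer.get_image(n); cv2.imwrite(f"pics/{n}0.png",im[:,:,::-1]); np.save(f"{n}0.npy",d); np.save(f"{n}0im.npy",im)
    m=viewer.camera_model(n); print(n,m)
E
```

```text
pics
{'time_s': 0.0, 'joint_pos': array([ 1.04002130e+00,  3.42718807e-01,  1.52504223e+00,  1.02924468e-05,
        1.27539062e+00, -1.45987446e-01]), 'qd': array([-0.0002359 , -0.0002231 ,  0.00064281, -0.00089222,  0.00079304,
       -0.00052168]), 'joint_torque': array([ 2.36691762e-03, -4.33688593e+01, -2.46008366e+01,  2.82733811e-05,
        7.90711201e-03,  5.19766843e-05]), 'position': array([0.19696443, 0.4864985 , 0.40401898]), 'orientation': array([-3.14135613e+00,  1.54098201e-03,  1.18600592e+00]), 'contact_force': array([-0.29316484, -0.18385189, -0.23015084]), 'torque': array([0.04513348, 0.05362118, 0.01967158]), 'finger_gap': 1.0020335118610775}
0.1547
side {'fx': 439.488129002638, 'fy': 439.488129002638, 'cx': 276.65770016675646, 'cy': 210.14792246166706, 'R': array([[-0.99646775, -0.08087979,  0.02259364],
       [-0.06662043,  0.59757713, -0.79903898],
       [ 0.05112466, -0.79772178, -0.60085459]]), 't': array([0.628038  , 0.06235648, 0.99107416])}
top {'fx': 488.5692530915941, 'fy': 488.5692530915941, 'cx': 275.8948673075316, 'cy': 211.7864715185668, 'R': array([[ 0.02324087, -0.99964866,  0.01274462],
       [-0.99515435, -0.02435088, -0.09526199],
       [ 0.09553887, -0.0104689 , -0.99537065]]), 't': array([0.06574477, 0.63937151, 1.15612327])}
```

View pics/side0.png

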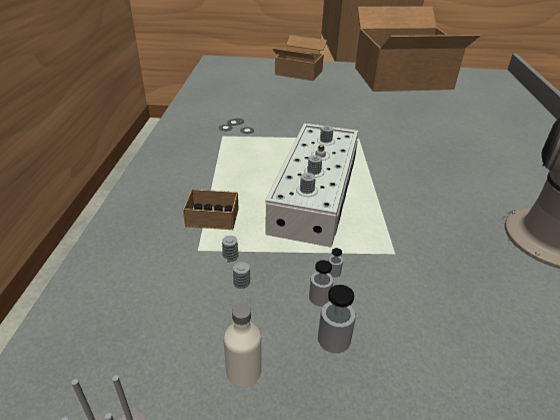

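View pics/top0.png

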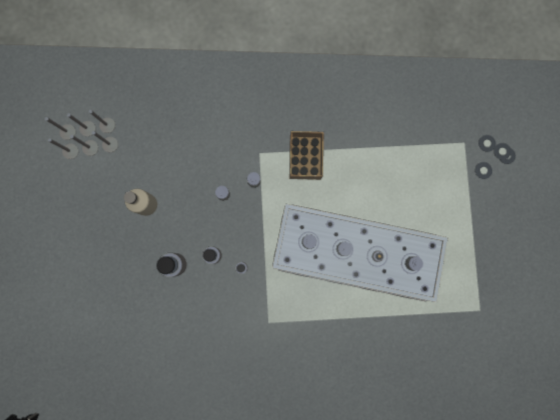

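```bash
cat > h.py <<'E'
import numpy as np, cv2
from station import status, viewer
def cast(n,uv,z):
    m=viewer.camera_model(n); R=m["R"];t=m["t"]
    d=R.T@np.array([(uv[0]-m["cx"])/m["fx"],(uv[1]-m["cy"])/m["fy"],1.]); c=-R.T@t
    return c+d*(z-c[2])/d[2]
def proj(n,X):
    m=viewer.camera_model(n); p=m["R"]@np.array(X)+m["t"]; return m["fx"]*p[0]/p[2]+m["cx"],m["fy"]*p[1]/p[2]+m["cy"]
def cloud(n,d):
    m=viewer.camera_model(n); v,u=np.indices(d.shape)
    P=np.stack([(u-m["cx"])/m["fx"]*d,(v-m["cy"])/m["fy"]*d,d],-1)
    W=(P-m["t"])@m["R"]; W[d==0]=np.nan
    return W
E
python3 - <<'E'
from h import *
for n,boxes in (("top",[(195,240,228,270),(228,258,252,280),(150,248,188,282)]),("side",[(305,255,332,308)])):
    d=np.load(n+"0.npy"); W=cloud(n,d)
    for x0,y0,x1,y1 in boxes:
        w=W[y0:y1,x0:x1].reshape(-1,3); w=w[~np.isnan(w[:,2])]; k=w[w[:,2]>.02]
        top=k[:,2].max(); kt=k[k[:,2]>np.percentile(k[:,2],99)-.006]
        print(n,"top",np.percentile(k[:,2],[50,90,99]),"knob mid",(kt.min(0)+kt.max(0))/2,kt.mean(0),np.ptp(kt,axis=0),len(kt), "floor",np.median(w[w[:,2]<.02][:,2]))
for n,b in(("top",(200,120,290,280)),("top",(260,195,460,310)),("side",(300,240,355,310)),("side",(260,115,365,245))):
    im=np.load(n+"0im.npy")[b[1]:b[3],b[0]:b[2],::-1]; s=min(780/im.shape[1],580/im.shape[0])
    cv2.imwrite(f"pics/c_{n}_{b[0]}.png",cv2.resize(im,None,fx=s,fy=s,interpolation=cv2.INTER_CUBIC))
W=cloud("top",np.load("top0.npy"))
w=W[195:310,260:460].reshape(-1,3)
print(np.histogram(w[:,2],bins=np.arange(0,.16,.005)))
rim=w[(w[:,2]>.08)&(w[:,2]<.105)]
rect=cv2.minAreaRect(rim[:,:2].astype(np.float32)*1000); print(rect, cv2.boxPoints(rect))
E
```

```text
top top [0.05830797 0.09048868 0.09249871] knob mid [0.53025496 0.23437552 0.08965072] [0.53030619 0.23361315 0.08916039] [0.02530344 0.02768044 0.00622469] 107 floor 0.0015402066330843353
top top [0.05622342 0.06260224 0.06516757] knob mid [0.50185882 0.16329907 0.06231476] [0.502753   0.16243376 0.06164734] [0.01651727 0.01658464 0.00625199] 43 floor 0.0018803556685943134
top top [0.07637753 0.12156973 0.12426165] knob mid [0.50579879 0.32571777 0.12183153] [0.50592419 0.32531826 0.12068574] [0.03753429 0.03798765 0.00711156] 203 floor 0.001949282144537913
side top [0.05116756 0.08668352 0.11720965] knob mid [0.52296511 0.32445761 0.11488515] [0.52256447 0.32698172 0.11556333] [0.00484255 0.02760669 0.00691545] 38 floor -0.0007568239780798945
(array([8023, 1029,    3,    0,    1,    0,    1,    1,    3,    0,    4,
          4,    1,    2,   41,  206,   59, 2117, 5881, 1661,  672,   23,
         43,   54,   72,  313,  102,    1,    0,    0,    0]), array([0.   , 0.005, 0.01 , 0.015, 0.02 , 0.025, 0.03 , 0.035, 0.04 ,
       0.045, 0.05 , 0.055, 0.06 , 0.065, 0.07 , 0.075, 0.08 , 0.085,
       0.09 , 0.095, 0.1  , 0.105, 0.11 , 0.115, 0.12 , 0.125, 0.13 ,
       0.135, 0.14 , 0.145, 0.15 , 0.155]))
((543.5963745117188, -111.29627990722656), (380.4145812988281, 155.57664489746094), 79.4798812866211) [[ 432.3874  -284.1037 ]
 [ 585.34894 -312.509  ]
 [ 654.80536   61.51114]
 [ 501.8438    89.91644]]
```

View pics/c_side_300.png

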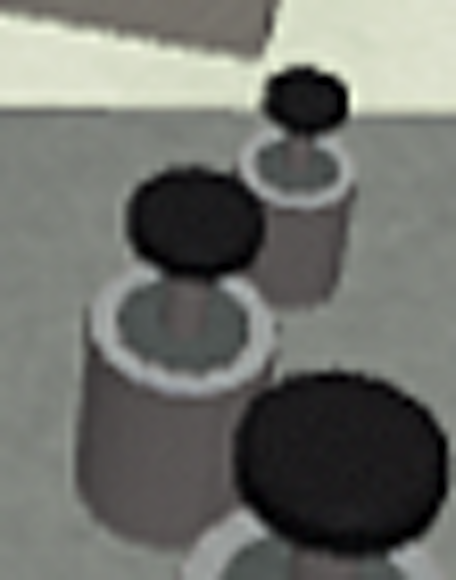

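View pics/c_top_260.png

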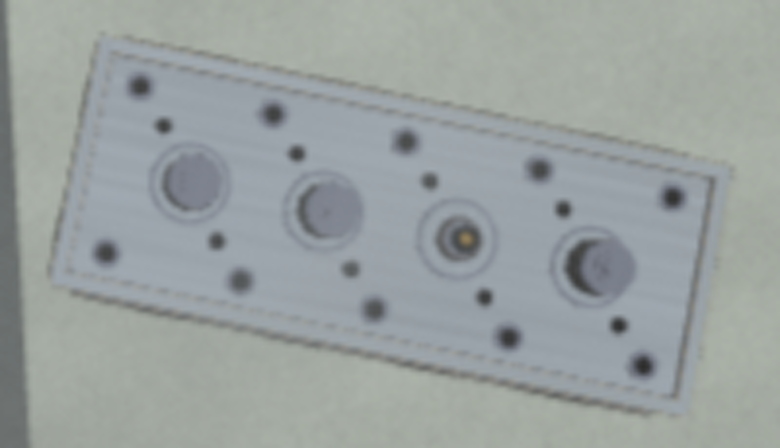

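View pics/c_side_260.png

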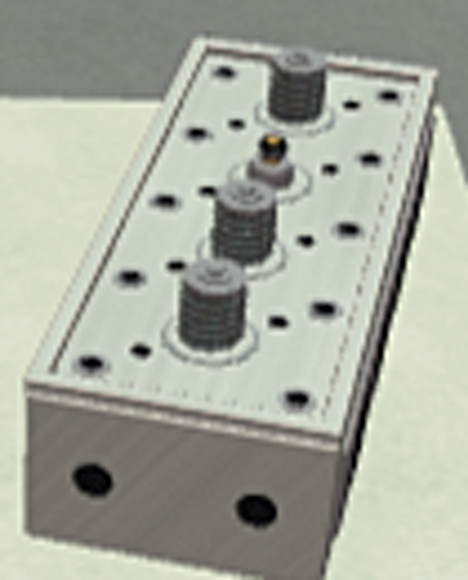

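View pics/c_top_200.png

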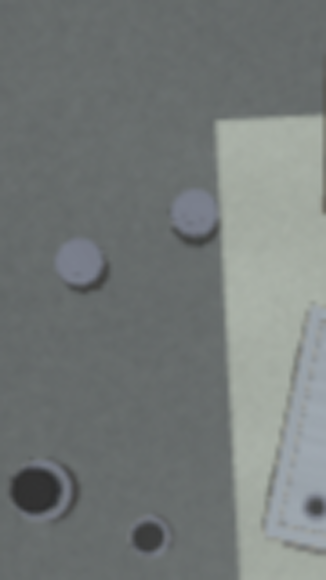

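Run:
```python
from h import *
def blob(n,box,th):
    im=np.load(n+"0im.npy"); x0,y0,x1,y1=box; g=cv2.cvtColor(im,cv2.COLOR_RGB2GRAY)[y0:y1,x0:x1]
    s=8; G=cv2.resize(g,None,fx=s,fy=s,interpolation=cv2.INTER_CUBIC)
    c,_=cv2.findContours((G<th).astype(np.uint8),cv2.RETR_EXTERNAL,cv2.CHAIN_APPROX_NONE)
    c=max(c,key=cv2.contourArea); e=cv2.fitEllipse(c)
    f=lambda p:((p[0]+.5)/s-.5+x0,(p[1]+.5)/s-.5+y0)
    return f(e[0]),np.array(e[1])/s
im=np.load("top0im.npy"); g=cv2.cvtColor(im,cv2.COLOR_RGB2GRAY); print(g[255,198:224]); 
im=np.load("side0im.npy"); g=cv2.cvtColor(im,cv2.COLOR_RGB2GRAY); print(g[267,308:345])
for n,box,th in(("top",(198,243,224,268),70),("side",(312,256,333,276),48)):
    c,a=blob(n,box,th); print(n,c,a,"center z=.087 :",cast(n,c,.087), ".082:",cast(n,c,.082))
# springs/bottle for reference
for nm,uv,z in(("s1",(254,179),.048),("s2",(222,192),.048),("bottle",(130,197),.15),("small",(241,268),.06),("big",(166,265),.12)): print(nm,cast("top",uv,z))
# head: stations circles on deck: crop scale 3.9
s=3.9
for uv in((190,182),(323,211),(457,238),(593,267)): print("st",cast("top",(260+uv[0]/s-.4,195+uv[1]/s-.4),.09))
for uv in((101,36),(733,167),(687,414),(50,286)): print("corner",cast("top",(260+uv[0]/s-.4,195+uv[1]/s-.4),.098))
s=580/130
for uv in ((274,178),(246,253),(210,335),(296,113)): print("st side",cast("side",(260+uv[0]/s-.4,115+uv[1]/s-.4),.09))
```

```text
[107 106 106 104  89  63  49  49  50  50  50  50  50  50  50  50  47  48
  66 105 122 101  73  78  98 106]
[128 130 133 130 126 127 138  59  15  21  26  29  26  26  24  25  27  28
  28  28  25  27  22  16  83  86  86  85  87  86  84  84  78  68 134 137
 132]
top (209.3166208267212, 254.85582637786865) [11.87600327 13.25419807] center z=.087 : [0.52948223 0.23154997 0.087     ] .082: [0.52950533 0.23216463 0.082     ]
side (323.3269681930542, 266.6859722137451) [13.29504108 16.57572365] center z=.087 : [0.53021892 0.23813568 0.087     ] .082: [0.52976787 0.2329347  0.082     ]
s1 [0.71381354 0.13565604 0.048     ]
s2 [0.68037677 0.21143308 0.048     ]
bottle [0.65069904 0.40088342 0.15      ]
small [0.50072983 0.15980806 0.06      ]
big [0.5047388  0.32238776 0.12      ]
st [0.56578829 0.00568074 0.09      ]
st [ 0.55061969 -0.0728283   0.09      ]
st [ 0.53665219 -0.15183423  0.09      ]
st [ 0.52155612 -0.23194309  0.09      ]
corner [0.6499601  0.06010662 0.098     ]
corner [ 0.58182836 -0.31219232  0.098     ]
corner [ 0.43814511 -0.28395677  0.098     ]
corner [0.50329181 0.08658443 0.098     ]
st side [ 0.53469018 -0.15493078  0.09      ]
st side [ 0.54926397 -0.07426313  0.09      ]
st side [0.56600209 0.00409024 0.09      ]
st side [ 0.52183994 -0.23324214  0.09      ]
```

```bash
cat >> h.py <<'E'
def go(x,y,z,yaw):
    s=status.get_state(); p=s["position"]; ya=s["orientation"][2]
    d=np.array([x,y,z])-p; c,sn=np.cos(ya),np.sin(ya)
    t=np.degrees((ya-yaw+np.pi)%(2*np.pi)-np.pi)
    print("t",round(s["time_s"],2),"shift mm",np.round([1e3*(c*d[0]+sn*d[1]),1e3*(sn*d[0]-c*d[1]),-1e3*d[2]],1),"turn",round(t,2),"F",s["contact_force"].round(2),"gap",round(s["finger_gap"],3))
E
python3 -c "
from h import *
go(.5297,.2327,.38,-.184)"
```

```text
t 0.1 shift mm [-110.4  403.7   24.1] turn 78.5 F [-0.93  0.27 -0.85] gap 1.004
```

Request:
servo_tool(
  series=[-0.015, 0.058, 0, 10, 1, -0.03, 0.116, 0, 20, 1, -0.045, 0.174, 0, 30, 1, -0.06, 0.232, 0, 40, 1, -0.075, 0.288, 0, 50, 1],
  grip_force=40,
)

```text
time_s: 0.72
position: [0.4372, 0.3076, 0.4044]
orientation: [-3.142, 0.0, 0.307]
contact_force: [0.7, 0.1, 0.4]
finger_gap: 1.0
```

```bash
python3 -c "
from h import *
go(.5297,.2327,.28,-.184)"
```

```text
t 0.72 shift mm [ 65.5  99.3 124.4] turn 28.16 F [0.71 0.05 0.43] gap 1.0
```

Request:
servo_tool(
  series=[0.03, 0.05, 0.03, 10, 1, 0.065, 0.099, 0.06, 20, 1, 0.065, 0.099, 0.08, 28.3, 1, 0.065, 0.099, 0.08, 28.3, 1, 0.065, 0.099, 0.08, 28.3, 1],
)

```text
time_s: 1.35
position: [0.5279, 0.2354, 0.3255]
orientation: [-3.141, -0.001, -0.177]
contact_force: [0.0, 0.8, 0.0]
finger_gap: 1.002
```

Run:
```python
from h import *
go(.5297,.2327,.197,-.184)
for n,b in(("top",(150,180,270,320)),("side",(240,180,400,320))):
    im,d=viewer.get_image(n); im=im[b[1]:b[3],b[0]:b[2],::-1]; cv2.imwrite(f"pics/a1_{n}.png",cv2.resize(im,None,fx=4,fy=4,interpolation=cv2.INTER_CUBIC))
```

```text
t 1.35 shift mm [  2.2   2.4 128.5] turn 0.4 F [0.01 0.81 0.02] gap 1.002
```

View pics/a1_side.png

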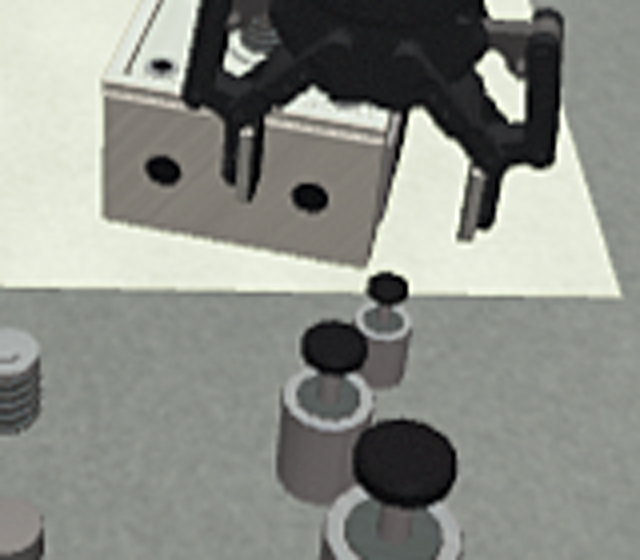

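Request:
servo_tool(
  series=[0.002, 0.002, 0.03, 0.4, 1, 0.002, 0.0024, 0.07, 0.4, 1, 0.002, 0.0024, 0.11, 0.4, 1, 0.002, 0.0024, 0.128, 0.4, 1, 0.002, 0.0024, 0.128, 0.4, 1],
)

```text
time_s: 2.08
position: [0.5292, 0.2327, 0.1964]
orientation: [3.141, 0.001, -0.186]
contact_force: [-0.3, -0.0, 0.3]
finger_gap: 1.002
```

Request:
servo_tool(
  series=[0, 0, 0, 0, 0.2, 0, 0, 0, 0, 0.2, 0, 0, 0, 0, 0.2, 0, 0, 0, 0, 0.2, 0, 0, 0, 0, 0.2],
  grip_force=40,
)

```text
time_s: 2.7
position: [0.53, 0.2323, 0.1983]
orientation: [-3.14, -0.002, -0.188]
contact_force: [-1.5, 0.5, 6.0]
finger_gap: 0.484
```

Run:
```python
from h import *
go(.5297,.2327,.197,-.184)
for n,b in(("top",(150,180,270,320)),("side",(240,180,400,320))):
    im,d=viewer.get_image(n); im=im[b[1]:b[3],b[0]:b[2],::-1]; cv2.imwrite(f"pics/a2_{n}.png",cv2.resize(im,None,fx=4,fy=4,interpolation=cv2.INTER_CUBIC))
```

```text
t 2.7 shift mm [-0.3 -0.3  1.3] turn -0.2 F [-1.54  0.52  5.96] gap 0.484
```

View pics/a2_side.png

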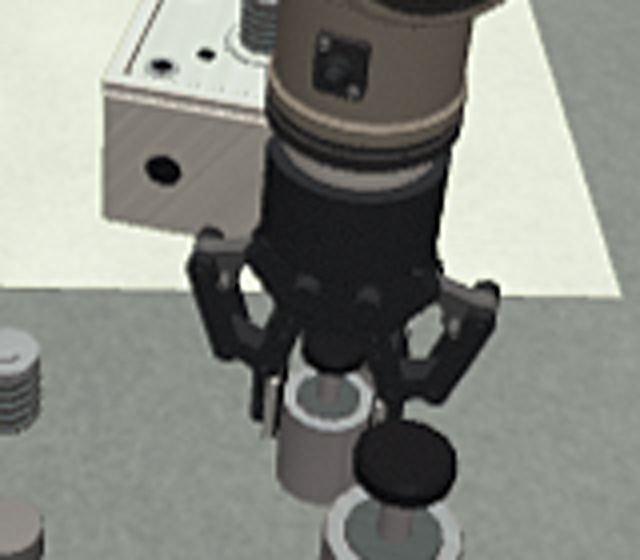

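Request:
servo_tool(
  series=[0, 0, -0.02, 0, 0.2, 0, 0, -0.06, 0, 0.2, 0, 0, -0.11, 0, 0.2, 0, 0, -0.16, 0, 0.2, 0, 0, -0.18, 0, 0.2],
)

```text
time_s: 3.42
position: [0.5297, 0.2321, 0.3804]
orientation: [-3.139, -0.005, -0.187]
contact_force: [0.3, -0.2, -3.0]
finger_gap: 0.485
```

Run:
```python
from h import *
go(.536,-.153,.376,-.184)
```

```text
t 3.42 shift mm [ 77.9 377.2   4.4] turn -0.2 F [ 0.26 -0.15 -2.96] gap 0.485
```

Request:
servo_tool(
  series=[0.01, 0.05, 0, 0, 0.2, 0.022, 0.11, 0, 0, 0.2, 0.034, 0.17, 0, 0, 0.2, 0.047, 0.23, 0, 0, 0.2, 0.06, 0.29, 0, 0, 0.2],
)

```text
time_s: 4.05
position: [0.534, -0.0658, 0.3769]
orientation: [-3.141, -0.0, -0.187]
contact_force: [0.7, 0.3, -3.3]
finger_gap: 0.482
```

Request:
servo_tool(
  series=[0.01, 0.05, 0.0, 0, 0.2, 0.018, 0.087, 0.02, 0, 0.2, 0.018, 0.087, 0.04, 0, 0.2, 0.018, 0.087, 0.04, 0, 0.2, 0.018, 0.087, 0.04, 0, 0.2],
)

```text
time_s: 4.68
position: [0.5362, -0.1524, 0.3375]
orientation: [3.142, -0.001, -0.187]
contact_force: [-0.2, 0.6, -3.1]
finger_gap: 0.481
```

Run:
```python
from h import *
go(.536,-.153,.33,-.184)
for n,b in(("top",(300,180,460,320)),("side",(240,60,400,200))):
    im,d=viewer.get_image(n); np.save(f"a3{n}im.npy",im);np.save(f"a3{n}d.npy",d);im=im[b[1]:b[3],b[0]:b[2],::-1]; cv2.imwrite(f"pics/a3_{n}.png",cv2.resize(im,None,fx=4,fy=4,interpolation=cv2.INTER_CUBIC))
```

```text
t 4.67 shift mm [-0.1  0.6  7.5] turn -0.17 F [-0.15  0.56 -3.11] gap 0.481
```

View pics/a3_side.png

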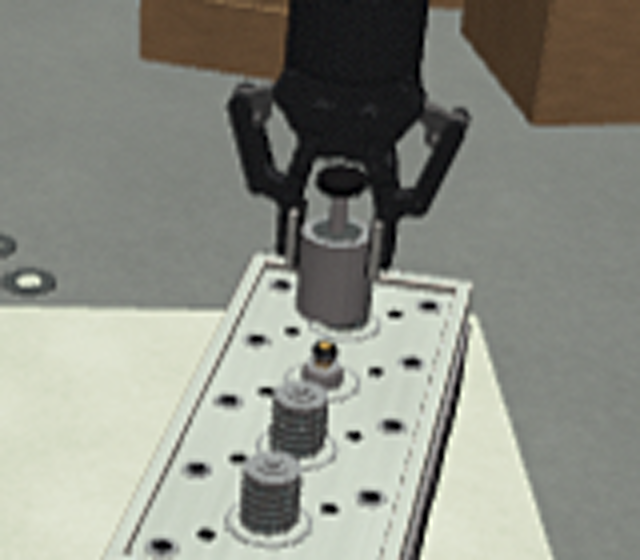

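View pics/a3_top.png

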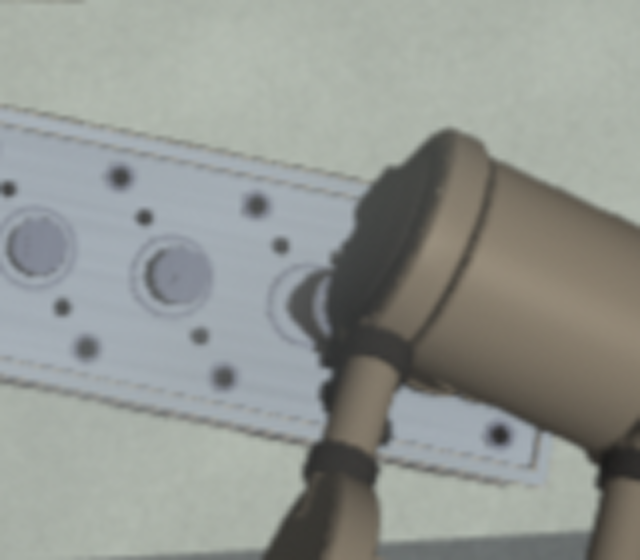

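Run:
```python
from h import *
im=np.load("a3sideim.npy"); g=cv2.cvtColor(im,cv2.COLOR_RGB2GRAY)
for v in (118,122,126,130,134): print(v,g[v,308:340])
for u in (318,321,324,327,330): print(u,g[130:148,u])
print(cast("side",(323.1,136.4),.139))
# prediction if driver centred under TCP axis
p=status.get_state()["position"]
for z in(.139,.191): 
  q=[np.array(proj("side",(p[0]+.021*np.cos(a),p[1]+.021*np.sin(a),z))) for a in np.linspace(0,6.28,100)]
  q=np.array(q); print(z,q.min(0),q.max(0), proj("side",(p[0],p[1],z)))
# guide close
b=(300,125,345,175); im=np.load("side0im.npy")[b[1]:b[3],b[0]:b[2],::-1]; cv2.imwrite("pics/g_side.png",cv2.resize(im,None,fx=12,fy=12,interpolation=cv2.INTER_CUBIC))
b=(355,232,402,280); im=np.load("top0im.npy")[b[1]:b[3],b[0]:b[2],::-1]; cv2.imwrite("pics/g_top.png",cv2.resize(im,None,fx=12,fy=12,interpolation=cv2.INTER_CUBIC))
```

```text
118 [145  49  14  34 102  87  19  80 157 172 131  83  73  80  81  83  87  82
  83  81  80  75 132 173  69  90 106  61  24  18   9 120]
122 [120  35   4  60 104  68  26  64  74  75  77  79  79  77  78  77  77  79
  81  76  77  79  79  73  39 100  98  44  25  14  46 137]
126 [ 86  91 104  88  90  44  38  68  76  76  78  83  84  84  87  85  87  88
  87  84  86  85  82  40  83 103  59  12   0  61 128 128]
130 [153  70  52  95 175 219 122  67  74  78  81  85  86  86  87  88  88  88
  88  84  85  81  77  72  64 121 120 107 107  87  90  98]
134 [213 212 211 212 216 187  80  66  76  79  84  86  86  87  88  87  89  90
  84  85  83  79  73  55  53 217 221 216 210 211 212 211]
318 [ 81  82  84  85  84  85  84  84  81  74 142 202 174 207 220 198 110  55]
321 [ 86  88  87  88  87  89  88  88  87  87  73 116 181 183 155 141 163  63]
324 [ 88  88  88  88  89  88  88  88  90  88  87  65 104 184 188 184 196 135]
327 [ 84  85  83  84  85  85  84  85  85  86  75  43 105 176 185 191 210 207]
330 [ 77  76  75  74  73  72  70  68  74  68  54  80 158 210 174 186 213 208]
[ 0.53374041 -0.15656671  0.139     ]
0.139 [313.29223572 133.13594652] [330.79524097 141.32643598] (np.float64(322.03474513983815), np.float64(137.16631542658655))
0.191 [314.91067876 113.30147162] [332.95223909 121.08673671] (np.float64(323.9213233605509), np.float64(117.13022743339427))
```

View pics/g_side.png

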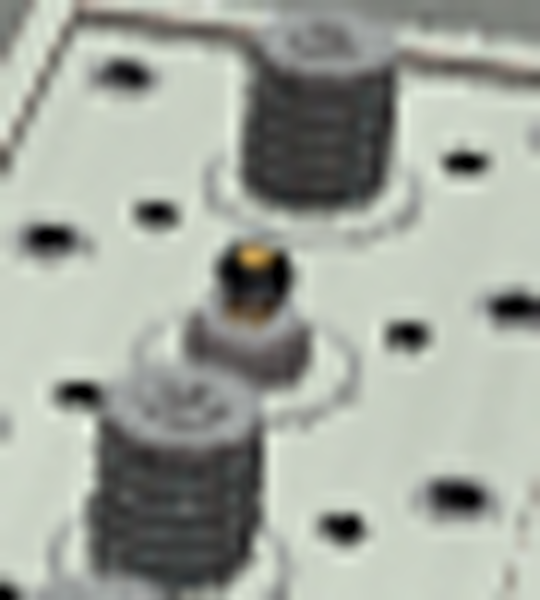

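View pics/g_top.png

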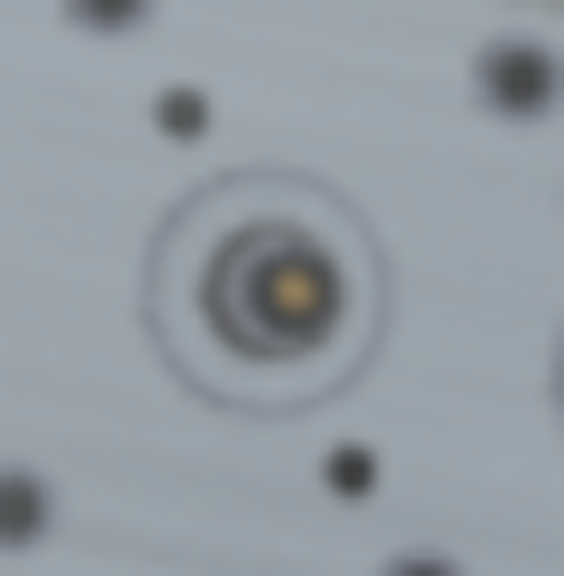

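Run:
```python
from h import *
print(cast("side",(320,154.7),.09),cast("top",(376.6,255.9),.09))
print(cast("side",(300+248/12-.46,125+355/12-.46),.09))
b=(255,295); p=cast("top",(0,0),.09)
# boss base & hole pairs around station: small holes side (155,213),(408,333) wrong station; use top boss
print("boss top view",cast("top",(355+265/12-.46,232+290/12-.46),.095))
d=np.load("top0.npy");W=cloud("top",d); w=W[240:272,360:394].reshape(-1,3); k=w[(w[:,2]>.1)&(w[:,2]<.14)]; print(k.mean(0),len(k))
d=np.load("side0.npy");W=cloud("side",d); w=W[140:160,310:330].reshape(-1,3); k=w[(w[:,2]>.1)&(w[:,2]<.14)&(w[:,1]>-.2)&(w[:,1]<-.12)]; print(k.mean(0),len(k))
go(.536,-.154,.32,-.184)
```

```text
[ 0.53719308 -0.15361426  0.09      ] [ 0.53601639 -0.15142422  0.09      ]
[ 0.53668808 -0.15655172  0.09      ]
boss top view [ 0.5364046  -0.15038388  0.095     ]
[ 0.53643524 -0.14848257  0.10945716] 91
[ 0.53778759 -0.14710743  0.10754811] 59
t 4.78 shift mm [ 0.   1.8 17.8] turn -0.15 F [ 0.28  0.18 -2.74] gap 0.487
```

Request:
servo_tool(
  series=[0.0005, 0.0003, 0.005, -0.15, 0.2, 0.0005, 0.0003, 0.01, -0.15, 0.2, 0.0005, 0.0003, 0.018, -0.15, 0.2, 0.0005, 0.0003, 0.018, -0.15, 0.2],
)

```text
time_s: 5.28
position: [0.5363, -0.153, 0.3177]
orientation: [-3.141, 0.002, -0.185]
contact_force: [0.1, 0.2, -3.5]
finger_gap: 0.486
```

Run:
```python
from h import *
go(.5365,-.1525,.288,-.184)
for n,b in(("side",(280,90,370,170)),):
    im,d=viewer.get_image(n); im=im[b[1]:b[3],b[0]:b[2],::-1]; cv2.imwrite(f"pics/a4_{n}.png",cv2.resize(im,None,fx=7,fy=7,interpolation=cv2.INTER_CUBIC))
```

```text
t 5.28 shift mm [ 0.1 -0.6 29.7] turn -0.05 F [ 0.09  0.22 -3.55] gap 0.486
```

View pics/a4_side.png

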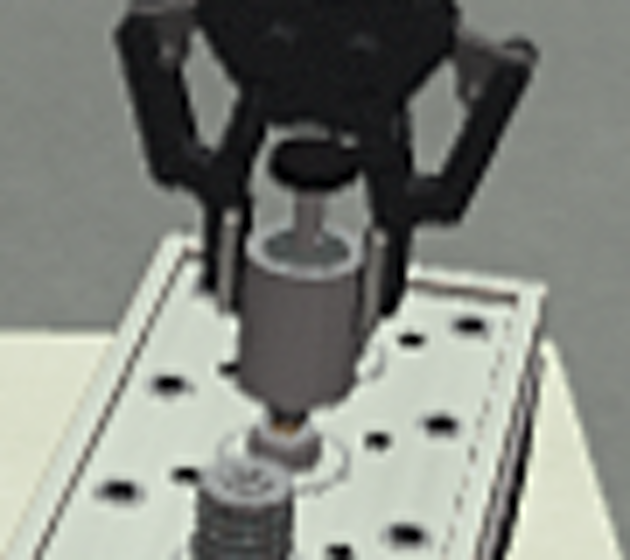

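Run:
```python
from h import *
im,d=viewer.get_image("side"); g=cv2.cvtColor(im,cv2.COLOR_RGB2GRAY)
for v in range(124,160,2): print(v,g[v,308:338])
p=status.get_state()["position"]
def ell(x,y,r,z): 
  q=np.array([proj("side",(x+r*np.cos(a),y+r*np.sin(a),z)) for a in np.linspace(0,6.28,200)]); return q.min(0),q.max(0)
print("foot",ell(p[0],p[1],.021,p[2]-.1983),"rim",ell(p[0],p[1],.021,p[2]-.1463))
print("bosstop",ell(.5365,-.1525,.0105,.103),"boss mid",ell(.5365,-.1525,.013,.099),"base",ell(.5365,-.1525,.013,.09),"seal",ell(.5365,-.1525,.008,.112))
b=(300,110,345,165); im=im[b[1]:b[3],b[0]:b[2],::-1]; cv2.imwrite("pics/a5.png",cv2.resize(im,None,fx=10,fy=10,interpolation=cv2.INTER_CUBIC))
```

```text
124 [179  58   6  78 107  65   0 170 173 129  80  80  84  72  81  91  90  76
  82  78  72 129 169 128  62 114 106  40  19  16]
126 [ 76  32  12  80 107  49  15 106 154 146 115 107  87  76  80  81  81  81
  81  69  90 114 168 123  78 101  76  31  22   7]
128 [133  38  16 102 110  43  28  65  66  67  95 134 149 165 138 135 142 142
 135 157 154 127 102  28  95 106  63  27  17   0]
130 [105  22   7  98 110  36  45  69  73  77  80  81  82  82  84  82  83  82
  81  79  85  80  81  43 100 108  50  29  16  33]
132 [175 156 114  99  83  19  43  70  75  78  82  84  85  87  85  88  88  90
  87  85  87  81  75  42 100  96  35  12   0 193]
134 [212 216 197 151 119 116  68  69  76  78  82  84  85  88  86  87  88  88
  86  85  85  82  63  59 100  74  36  16 154 218]
136 [209 206 206 212 220 192  84  67  75  80  85  84  85  89  86  89  89  88
  84  85  85  83  43  63  90  73 225 230 223 222]
138 [206 207 208 209 216 189  84  68  76  80  83  86  87  87  88  87  89  87
  85  86  82  80  70  61 138 213 216 219 191  52]
140 [206 209 210 214 226 155  73  70  79  83  84  85  88  88  88  88  90  87
  84  8
[... 971 characters left out ...]
9 159 156 144 113  90  76  84  91 183
 212 213 199 162 206 210 207 207 205 203 201 204]
158 [ 97 158 163 143 139 136 114 111 109 147 142 163 166 163 221 214 206 205
 190 180 160 178 207 208 208 205 202 202 205 205]
foot (array([312.64955174, 139.84207792]), array([329.9544851 , 148.15326016])) rim (array([314.22986696, 120.43311598]), array([332.06046966, 128.36143261]))
bosstop (array([316.43125373, 148.21538431]), array([325.00409039, 152.43164415])) boss mid (array([315.28893078, 149.14704937]), array([325.87929498, 154.38323908])) base (array([315.01446611, 152.33038524]), array([325.55167708, 157.60164057])) seal (array([317.73975469, 145.47421556]), array([324.30452228, 148.66407601]))
```

View pics/a5.png

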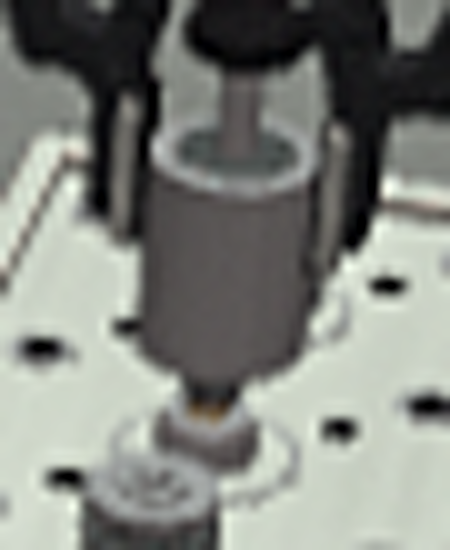

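Request:
servo_tool(
  series=[0.0008, -0.0012, 0.004, 0, 0.2, 0.0008, -0.0012, 0.009, 0, 0.2, 0.0008, -0.0012, 0.014, 0, 0.2, 0.0008, -0.0012, 0.018, 0, 0.2, 0.0008, -0.0012, 0.018, 0, 0.2],
)

```text
time_s: 6.0
position: [0.5374, -0.1521, 0.3002]
orientation: [-3.141, 0.001, -0.185]
contact_force: [0.4, -0.2, -3.5]
finger_gap: 0.483
```

Run:
```python
from h import *
go(.5373,-.152,.288,-.184)
```

```text
t 6.0 shift mm [-0.1 -0.1 12.2] turn -0.05 F [ 0.4  -0.15 -3.49] gap 0.483
```

Request:
servo_tool(
  series=[0, 0, 0.002, 0, 0.2, 0, 0, 0.004, 0, 0.2, 0, 0, 0.005, 0, 0.2, 0, 0, 0.006, 0, 0.2, 0, 0, 0.006, 0, 0.2],
)

```text
time_s: 6.62
position: [0.5375, -0.1521, 0.2946]
orientation: [-3.141, 0.0, -0.185]
contact_force: [-0.8, 0.1, -3.7]
finger_gap: 0.481
```

Request:
servo_tool(
  series=[0, 0, 0.001, 0, 0.2, 0, 0, 0.002, 0, 0.2, 0, 0, 0.003, 0, 0.2, 0, 0, 0.003, 0, 0.2],
)

```text
time_s: 7.12
position: [0.5375, -0.1521, 0.2916]
orientation: [-3.141, 0.0, -0.185]
contact_force: [0.7, 0.2, -3.7]
finger_gap: 0.484
```

Request:
servo_tool(
  series=[0, 0, 0.001, 0, 0.2, 0, 0, 0.002, 0, 0.2, 0, 0, 0.0025, 0, 0.2, 0, 0, 0.0025, 0, 0.2],
)

```text
time_s: 7.62
position: [0.5375, -0.1521, 0.2891]
orientation: [-3.142, 0.0, -0.185]
contact_force: [-1.2, -0.6, -2.9]
finger_gap: 0.487
```

Request:
servo_tool(
  series=[0, 0, 0.0005, 0, 0.2, 0, 0, 0.001, 0, 0.2, 0, 0, 0.001, 0, 0.2],
)

```text
time_s: 8.0
position: [0.5375, -0.1521, 0.2883]
orientation: [-3.142, -0.0, -0.185]
contact_force: [-0.0, -1.0, -1.5]
finger_gap: 0.483
```

Request:
servo_tool(
  series=[0, 0, 0.0005, 0, 0.2, 0, 0, 0.001, 0, 0.2, 0, 0, 0.001, 0, 0.2],
)

```text
time_s: 8.38
position: [0.5374, -0.1521, 0.2883]
orientation: [3.141, -0.001, -0.185]
contact_force: [-3.1, 0.6, 7.4]
finger_gap: 0.483
```

Run:
```python
from h import *
go(.5373,-.152,.288,-.184)
im,d=viewer.get_image("side")
b=(280,90,370,170); im=im[b[1]:b[3],b[0]:b[2],::-1]; cv2.imwrite("pics/a6.png",cv2.resize(im,None,fx=7,fy=7,interpolation=cv2.INTER_CUBIC))
```

```text
t 8.38 shift mm [-0.1 -0.1  0.3] turn -0.05 F [-3.11  0.6   7.43] gap 0.483
```

View pics/a6.png

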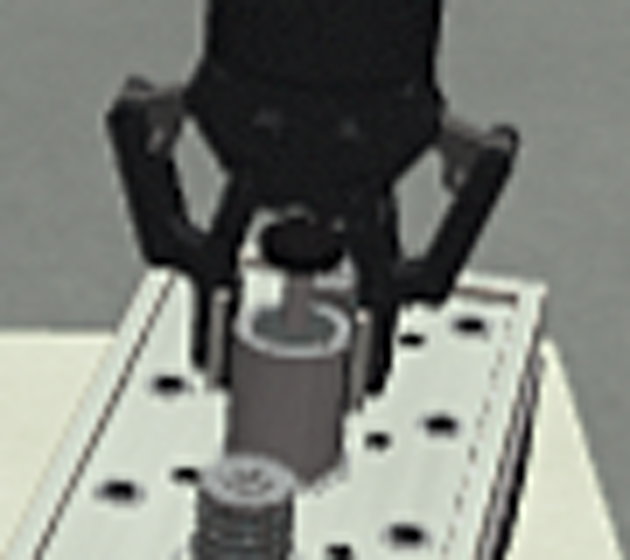

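Request:
servo_tool(
  series=[0, 0, -0.0005, 0, 0.6, 0, 0, -0.0005, 0, 0.8, 0, 0, -0.0005, 0, 0.9, 0, 0, -0.0005, 0, 0.9],
)

```text
time_s: 8.93
position: [0.5375, -0.1522, 0.2876]
orientation: [-3.142, -0.0, -0.185]
contact_force: [-0.2, -0.4, -0.3]
finger_gap: 0.9
```

Request:
servo_tool(
  series=[0, 0, -0.01, 0, 0.9, 0, 0, -0.04, 0, 0.9, 0, 0, -0.08, 0, 0.9, 0, 0, -0.1, 0, 0.0, 0, 0, -0.1, 0, 0.0],
)

```text
time_s: 9.55
position: [0.5377, -0.1522, 0.3898]
orientation: [3.141, -0.004, -0.185]
contact_force: [0.2, 1.1, -1.1]
finger_gap: 0.486
```

Request:
servo_tool(
  series=[0, 0, 0, 0, 0, 0, 0, 0, 0, 0, 0, 0, 0, 0, 0, 0, 0, 0, 0, 0],
  grip_force=20,
)

```text
time_s: 10.05
position: [0.5375, -0.1522, 0.3873]
orientation: [-3.141, 0.001, -0.185]
contact_force: [0.1, -0.3, -1.2]
finger_gap: -0.0
```

Run:
```python
from h import *
go(.5373,-.152,.36,-.184)
im,d=viewer.get_image("side"); np.save("a7side.npy",im); np.save("a7d.npy",d)
b=(270,60,370,160); im=im[b[1]:b[3],b[0]:b[2],::-1]; cv2.imwrite("pics/a7.png",cv2.resize(im,None,fx=6,fy=6,interpolation=cv2.INTER_CUBIC))
for z in(.177,.142,.09): print(proj("side",(.5373,-.152,z)))
```

```text
t 10.05 shift mm [-0.2 -0.1 27.3] turn -0.06 F [ 0.12 -0.27 -1.23] gap -0.0
(np.float64(322.9812302599516), np.float64(122.67083196389892))
(np.float64(321.7277951280505), np.float64(136.07134859544783))
(np.float64(319.9552105313036), np.float64(155.02210940068198))
```

View pics/a7.png

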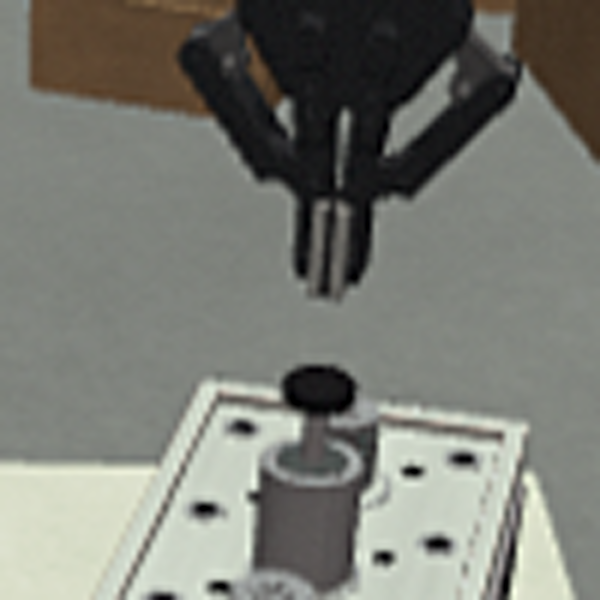

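Request:
servo_tool(
  series=[0, 0, 0.01, 0, 0, 0, 0, 0.025, 0, 0, 0, 0, 0.033, 0, 0, 0, 0, 0.033, 0, 0, 0, 0, 0.033, 0, 0],
)

```text
time_s: 10.72
position: [0.5376, -0.1522, 0.3549]
orientation: [-3.142, -0.0, -0.185]
contact_force: [-0.9, -0.7, 0.4]
finger_gap: 0.001
```

```bash
cat > f.py <<'E'
from h import *
F=[];
for i in range(8):
    viewer.get_image("side"); s=status.get_state(); F.append(s["contact_force"])
F=np.array(F); print("t",round(s["time_s"],2),"z",s["position"].round(5),"Fz",F[:,2].round(2),"mean",F.mean(0).round(2))
E
python3 f.py
```

```text
t 11.12 z [ 0.5375  -0.15215  0.35485] Fz [-0.18  0.61 -0.22  0.36  0.33  0.33  0.07 -0.24] mean [ 0.31 -0.01  0.13]
```

Request:
servo_tool(
  series=[0, 0, 0.001, 0, 0, 0, 0, 0.002, 0, 0, 0, 0, 0.003, 0, 0, 0, 0, 0.004, 0, 0, 0, 0, 0.005, 0, 0],
)

```text
time_s: 11.75
position: [0.5375, -0.1522, 0.3498]
orientation: [-3.141, -0.0, -0.185]
contact_force: [-0.3, 0.9, 2.2]
finger_gap: 0.004
```

Request:
servo_tool(
  series=[0, 0, 0.0005, 0, 0, 0, 0, 0.001, 0, 0, 0, 0, 0.0015, 0, 0, 0, 0, 0.0015, 0, 0],
)

```text
time_s: 12.25
position: [0.5375, -0.1521, 0.3482]
orientation: [-3.141, -0.0, -0.185]
contact_force: [-0.6, -0.4, 1.6]
finger_gap: 0.002
```

Request:
servo_tool(
  series=[0, 0, 0.0005, 0, 0, 0, 0, 0.001, 0, 0, 0, 0, 0.0015, 0, 0, 0, 0, 0.002, 0, 0],
)

```text
time_s: 12.75
position: [0.5375, -0.1521, 0.3461]
orientation: [-3.142, -0.0, -0.185]
contact_force: [-0.5, -0.7, 1.0]
finger_gap: -0.003
```

Request:
servo_tool(
  series=[0, 0, 0.0005, 0, 0, 0, 0, 0.001, 0, 0, 0, 0, 0.0015, 0, 0, 0, 0, 0.002, 0, 0],
)

```text
time_s: 13.25
position: [0.5375, -0.1521, 0.3442]
orientation: [-3.142, -0.0, -0.185]
contact_force: [-0.0, 0.1, 2.4]
finger_gap: 0.007
```

Request:
servo_tool(
  series=[0, 0, 0.0005, 0, 0, 0, 0, 0.001, 0, 0, 0, 0, 0.0015, 0, 0, 0, 0, 0.002, 0, 0],
)

```text
time_s: 13.75
position: [0.5376, -0.1522, 0.3438]
orientation: [3.141, -0.002, -0.185]
contact_force: [-2.8, 0.8, 10.6]
finger_gap: -0.002
```

```bash
python3 - <<'E'
from h import *
im,d=viewer.get_image("side")
b=(270,60,370,160); im=im[b[1]:b[3],b[0]:b[2],::-1]; cv2.imwrite("pics/a8.png",cv2.resize(im,None,fx=6,fy=6,interpolation=cv2.INTER_CUBIC))
E
python3 f.py
```

```text
t 14.2 z [ 0.53761 -0.15218  0.34377] Fz [11.33 11.39 10.99 11.91 11.18 11.57 10.92 11.39] mean [-2.59  1.   11.34]
```

View pics/a8.png

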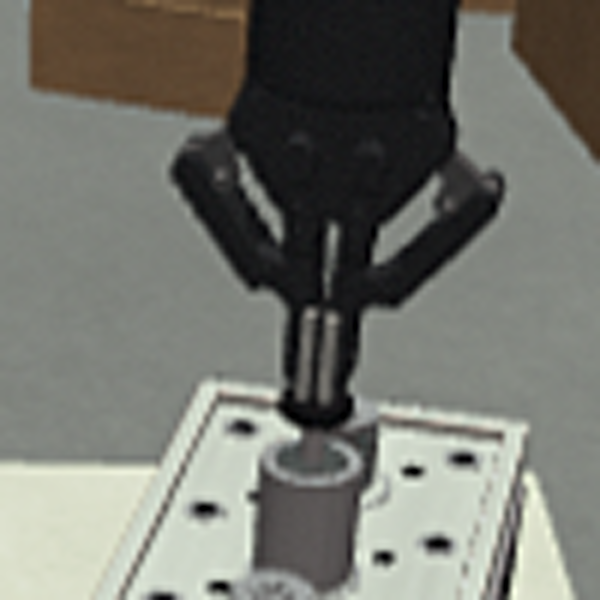

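Request:
servo_tool(
  series=[0, 0, 0.00025, 0, 0, 0, 0, 0.0005, 0, 0, 0, 0, 0.0005, 0, 0],
)

```text
time_s: 14.58
position: [0.5376, -0.1522, 0.3433]
orientation: [3.141, -0.003, -0.185]
contact_force: [-2.9, 1.0, 11.9]
finger_gap: -0.001
```

Request:
servo_tool(
  series=[0, 0, 0.00025, 0, 0, 0, 0, 0.0005, 0, 0, 0, 0, 0.0005, 0, 0],
)

```text
time_s: 14.95
position: [0.5376, -0.1522, 0.3429]
orientation: [3.141, -0.003, -0.185]
contact_force: [-2.0, 1.4, 11.9]
finger_gap: -0.005
```

Request:
servo_tool(
  series=[0, 0, 0.00025, 0, 0, 0, 0, 0.0005, 0, 0, 0, 0, 0.0005, 0, 0],
)

```text
time_s: 15.32
position: [0.5376, -0.1522, 0.3424]
orientation: [3.141, -0.003, -0.185]
contact_force: [-3.8, 1.0, 12.2]
finger_gap: -0.002
```

Seal is sliding (≈12 N); continue in small steps.

Request:
servo_tool(
  series=[0, 0, 0.00025, 0, 0, 0, 0, 0.0005, 0, 0, 0, 0, 0.0005, 0, 0],
)

```text
time_s: 15.7
position: [0.5376, -0.1522, 0.3419]
orientation: [3.141, -0.003, -0.185]
contact_force: [-2.4, 1.1, 11.9]
finger_gap: 0.002
```

Request:
servo_tool(
  series=[0, 0, 0.00025, 0, 0, 0, 0, 0.0005, 0, 0, 0, 0, 0.0005, 0, 0],
)

```text
time_s: 16.08
position: [0.5376, -0.1522, 0.3414]
orientation: [3.141, -0.003, -0.185]
contact_force: [-2.7, 0.8, 12.3]
finger_gap: -0.001
```

Request:
servo_tool(
  series=[0, 0, 0.00025, 0, 0, 0, 0, 0.0005, 0, 0, 0, 0, 0.0005, 0, 0],
)

```text
time_s: 16.45
position: [0.5376, -0.1522, 0.3409]
orientation: [3.141, -0.003, -0.185]
contact_force: [-3.1, 1.3, 11.5]
finger_gap: 0.001
```

Request:
servo_tool(
  series=[0, 0, 0.00025, 0, 0, 0, 0, 0.0005, 0, 0, 0, 0, 0.0005, 0, 0],
)

```text
time_s: 16.82
position: [0.5376, -0.1522, 0.3404]
orientation: [3.141, -0.003, -0.185]
contact_force: [-3.5, 1.2, 12.1]
finger_gap: 0.002
```

Request:
servo_tool(
  series=[0, 0, 0.00025, 0, 0, 0, 0, 0.0005, 0, 0, 0, 0, 0.0005, 0, 0],
)

```text
time_s: 17.2
position: [0.5376, -0.1522, 0.3399]
orientation: [3.141, -0.003, -0.185]
contact_force: [-2.5, 0.9, 11.9]
finger_gap: -0.003
```

Request:
servo_tool(
  series=[0, 0, 0.00025, 0, 0, 0, 0, 0.0005, 0, 0, 0, 0, 0.0005, 0, 0],
)

```text
time_s: 17.58
position: [0.5377, -0.1522, 0.3397]
orientation: [3.141, -0.003, -0.185]
contact_force: [-2.1, 0.8, 13.0]
finger_gap: -0.0
```

Request:
servo_tool(
  series=[0, 0, 0.00015, 0, 0, 0, 0, 0.0003, 0, 0, 0, 0, 0.0003, 0, 0],
)

```text
time_s: 17.95
position: [0.5377, -0.1522, 0.3396]
orientation: [3.141, -0.003, -0.185]
contact_force: [-3.9, 1.5, 14.7]
finger_gap: -0.003
```

```bash
python3 f.py
```

```text
t 18.35 z [ 0.53772 -0.15222  0.33964] Fz [15.48 15.11 14.64 15.46 15.7  15.08 14.68 15.13] mean [-2.98  1.63 15.16]
```

Request:
servo_tool(
  series=[0, 0, 0.0001, 0, 0, 0, 0, 0.0002, 0, 0, 0, 0, 0.0002, 0, 0],
)

```text
time_s: 18.73
position: [0.5377, -0.1522, 0.3396]
orientation: [3.141, -0.004, -0.185]
contact_force: [-3.5, 1.5, 15.8]
finger_gap: 0.006
```

```bash
python3 f.py
```

```text
t 19.12 z [ 0.53774 -0.15221  0.33962] Fz [16.36 16.16 16.2  16.49 16.   16.06 15.62 16.55] mean [-3.23  1.47 16.18]
```

Stalled at 16.2 N with no further travel: home. Retreat slowly.

Request:
servo_tool(
  series=[0, 0, -0.002, 0, 0, 0, 0, -0.005, 0, 0, 0, 0, -0.01, 0, 0, 0, 0, -0.016, 0, 0, 0, 0, -0.025, 0, 0],
)

```text
time_s: 19.75
position: [0.5374, -0.1522, 0.3622]
orientation: [-3.141, 0.001, -0.185]
contact_force: [0.2, 0.1, -0.3]
finger_gap: -0.001
```

Request:
servo_tool(
  series=[0, 0, -0.03, 0, 0, 0, 0, -0.06, 0, 0, 0, 0, -0.08, 0, 0, 0, 0, -0.08, 0, 0, 0, 0, -0.08, 0, 0],
)

```text
time_s: 20.38
position: [0.5373, -0.1521, 0.4413]
orientation: [-3.141, 0.002, -0.185]
contact_force: [0.3, 0.1, -0.4]
finger_gap: 0.003
```

Run:
```python
from h import *
go(.5373,-.152,.36,-.184)
im,d=viewer.get_image("side"); a=np.load("a7side.npy")
b=(270,60,370,160); c=im[b[1]:b[3],b[0]:b[2],::-1]; cv2.imwrite("pics/a9.png",cv2.resize(c,None,fx=6,fy=6,interpolation=cv2.INTER_CUBIC))
g=lambda i,y0,y1,x0,x1:cv2.cvtColor(i,cv2.COLOR_RGB2GRAY)[y0:y1,x0:x1].astype(float)
# knob/tube region shift before pressing vs now
for nm,r in(("knob",(114,130,312,336)),("tube",(132,158,308,336))):
    print(nm,cv2.phaseCorrelate(g(a,*r),g(im,*r)),np.abs(g(a,*r)-g(im,*r)).mean())
```

```text
t 20.38 shift mm [-0.  -0.1 81.3] turn -0.05 F [ 0.32  0.1  -0.4 ] gap 0.003
knob ((0.05879927378876815, 0.01907313027500024), 1.0043288350419626) 1.3671875
tube ((0.02051829634950053, 0.5302934924255691), 1.0007030703421473) 1.4464285714285714
```

View pics/a9.png

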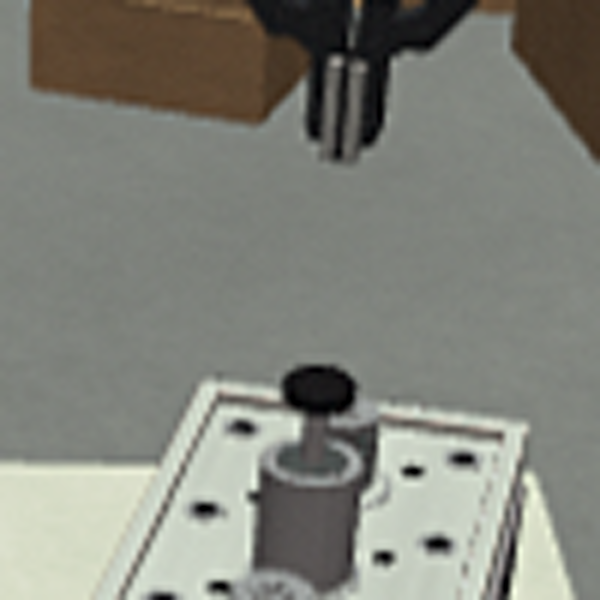

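Plunger is back up, the driver unmoved, and the arm is clear.

```bash
python3 -c "
from station import ticket
print(ticket.sign_off())"
```

```text
the job is handed in; nothing more can be done
None
```

The seal reads as fully home, and the driver is standing over the open guide (third station) with its plunger back up. I handed the job in at about 20.5 s of the 53 s allowed.

- **Placing:** I picked the middle-sized driver by its tube and lowered it over the guide. It went down over the boss with no sideways resistance and seated at deck height, where the force rose.
- **Pressing:** I pressed the knob with the closed fingers. The first stop came about 6 mm down, and the seal then slid at a steady 12 N or so for about 4.3 mm. At the second stop the travel stalled while the force climbed to 16.2 N, so I backed off there, below the 17.5 N stop and the 18 N limit.
- **Last checks:** After I withdrew, the picture showed the knob back at its pre-press position (within about 0.06 px) and the driver upright. The gripper was about 90 mm clear and read no real force.
- **Disagreements:**
    - The image comparison gave a 0.5 px vertical shift for the tube but none for the knob. I put it down to noise, since the images otherwise matched.
    - The two cameras differed by about 2 mm on the guide's position, so I aimed between them.
- **Not checked directly:** The seal is hidden inside the driver, so "home" rests on the force and travel readings. I didn't re-measure the loose springs and the bottle at the end, but the arm's path stayed clear of them.

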